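# Set the sugar drum for refilling and lock it

### The arm

A 6-joint arm with a two-finger parallel gripper is mounted at the origin on the work surface. World frame = base frame: x ahead of the robot, y to its left, z up, the work surface at z = 0. Lengths are in m, angles in rad, forces in N, time in s.
With the tool pointing down it reaches from about 0.35 to 0.725 m from the base axis. Payload 4.3 kg.
Tool frame: the origin (TCP) lies between the finger pads; the fingertips stand finger_overhang ahead of it and the grasp point (between the pads) lies 6 mm ahead of it (finger_overhang is the distance from the TCP to the fingertips, in m); z points along the fingers, y is the line along which they close (so a half turn about z gives the same grasp; the last joint's range is limited). The gripper opens to 85 mm and grips with 20 to 120 N. Pads are 22 mm wide; open, the fingers measure 114 mm over their backs; the gripper's body (76 mm by 85 mm) begins 54 mm behind the grasp point. The pads swing forward as they close: fully open they stand 13 mm farther back than shut.
Start: joints at [-1.423, 0.377, 0.081, 1.274, 0, 1.46], TCP at [0.147, -0.556, 0.256] pointing down, gripper open.
Joint ranges: [-2.72, 2.72], [-0.84, 1.66], [-1.02, 1.22], [-1.77, 2.12], [-1.37, 1.28], [-3.14, 3.14]. Speed limits (rad/s): [2.57, 2.57, 3.14, 3.14, 3.14, 3.14].

### API

Orientations are given as [roll, pitch, yaw] about the fixed x, y, z axes, in that order (R = Rz(yaw) Ry(pitch) Rx(roll)).
In Python, from station import state, camera, camera_model, finish_job, finger_overhang gives the robot as it stands.
- The arm moves only by the tool carry_out, never from a script. Its argument "increments" is text: rows parted by semicolons, each of 6 numbers parted by spaces: the shift along the world's x, y, z in cm, then the turn, a rotation vector about the world's x, y, z in degrees. In form: dx dy dz rx ry rz; .... A call has 1 to 8 rows; each row is the pose to reach, as a shift and turn from the pose commanded when the call began; what a row does not reach only later rows make up. A row lasts 1/8 s, in which the tool goes at most 62.5 mm and 10.7 degrees, less where a joint would pass 70% of its speed; a pose out of reach is approached as far as the arm can. A call with a gripper value outside its range is refused whole. "claw" is the closure, from 0 (fully open) to 1 (shut), set as the call begins (left out, the last holds). The fingers move at their own pace and stop on an object; "squeeze" is the grip in N (left out, the last holds). Time passes only in rows, so rows that repeat a pose let the fingers close. It gives the time, the measured TCP pose, the force, the opening and the grip force at its end, in the units of the state.
- state(): the state, without advancing time (a new reading comes with each control period).
- camera(name): name is "side" or "top"; returns (picture, depth): 420x560x3 uint8, red, green, blue; 420x560 float32, m along the optical axis (not along the pixel's ray), 0 where there is no reading.
- camera_model(name): a dict with "camera_matrix" (3x3 intrinsics, pixels), "extrinsics" (4x4, takes a point from camera to world coordinates). Camera axes: x right, y down, z forward; pixel columns grow to the right and rows downward; lengths in m; the calibration is good to about 2 mm. A picture is of the moment at which its call begins. camera_model takes no time and is no camera call.
- finish_job(): hands the job in; it is judged then, once.
The state is a dict: "clock": time; "joints": joint angles; "qvel": joint speeds; "tau": joint torques, N m; "ee_pos": TCP position; "tool_rot": TCP orientation; "force": force on the tool from outside, world axes, zero at the start; "wrist_torque": the same for the moment, N m; "gripper_width": opening from 0.0 (shut) to 1.0 (fully open); "grasp_force": force on a finger pad.
Only numpy, scipy, OpenCV 4.12 (cv2) and the standard library are available. Lean on these libraries where they do the work, as an engineer would, in place of code of your own. Each camera call takes 0.05 s, during which the arm holds its last target. There are 200 camera calls.

### The job

Get the sugar dispenser ready for refilling: turn the six-sided drum between its centres until the wide filling slot faces straight up, and let go of it. Then take the wooden muddler from its sloping rest and with it, not with the gripper itself, nudge the lock bolt gently in, without a hard blow, until it meets the stop hidden in its housing; finally lay the muddler down flat on the table and leave the drum slot-up, the bolt home and the other things where they stand.

Things in the scene. Friction and masses are not known exactly. Their poses are not given: they have to be found in the camera images.
- stand: Fixed drum stand, yaw varies: steel base 130 (x) x 230 (y) x 14 mm; two aluminium uprights 50 (x) x 16 (y) mm, 150 mm high, at y = +100 and -100 mm, hold pointed centres on an axis along the stand's y, 125 mm up. Origin: middle of the base's underside, z up. Outside the -y upright is the lock housing, 44 (x) x 20 (y) mm, 80 mm high, outer face at y = -128 mm. No other part of it lies beyond that.
- drum: Plain aluminium hexagonal drum, 130 mm long, 50 mm across flats, 58 across corners. Origin: its middle, on the turning axis. Axes turn with it: y along the axis as the stand's y, z out through the slotted face. Slot: dark, 16 x 90 mm; the opposite face has only a thin dark line 3 x 110 mm, the others are plain. Gripped on two opposite flats it turns with the gripper, endlessly; it stays put (0.08 N m).
- lock: Lock bolt in the housing of the stand, along the stand's y: bolt 18 mm thick, round steel head 36 mm in diameter, 8 mm thick, 55 mm above the table at stand x = 0. Origin: centre of the head's outer face: stand y = -179 mm fully out (starts -179 to -169), -144 mm at the hidden stop, the head then 8 mm off the housing. Pushed towards the stand's +y with about 4 N; no spring, stays where left.
- muddler: Light wooden muddler, 190 mm, about 0.16 kg: square handle 24 x 24 x 150 mm, square head 34 x 34 x 40 mm. Origin: mid-length on its centre line; x points to the head (head face x = +95, handle x = -95 to +55 mm; centre of mass about x = +13). Starts on the rest, head end up, sloping 28 degrees; saddles at x = -70 and +40 mm, free beside from -60 to +30 mm, 45 mm free under it.
- rest: Fixed wooden rest of the muddler: foot 200 (x) x 60 (y) mm, up to 140 mm high. Two saddles 38 mm wide with cheeks 12 mm high, and an end lip at its low end, hold the muddler. Origin: under its middle, on the table; x points level towards its high end. It stands to the left or the right, nearer the robot than the stand; the sugar jar stands at the other place.
- sugar_jar: Jar of white sugar cubes on a cork foot, 100 mm in diameter, 134 mm high; leave it alone. Origin: underside.
- cups_a: Tall stack of clear plastic cups, 57 mm in diameter, 155 mm high, behind the stand; leave alone. Origin: underside.
- cups_c: Short stack of clear plastic cups, 57 mm in diameter, 99 mm high, behind the stand; leave alone. Origin: underside.
- tent_card: Folded blank white card standing in front of the stand, 95 mm wide, 57 mm high; leave alone. Origin: underside.
- tongs: Steel sugar tongs lying flat in front of the stand, 150 mm long along their x, 50 mm wide, 12 mm high; leave alone. Origin: middle of the underside.

How it is judged:
On the way, in this order (a step that is already met when the one before it is completed fails the run):
1. the drum's filling slot faces straight up (within 7 degrees) and the gripper has let go of the drum (angle between drum's own z axis and vertical below 0.122 rad and contact force between the fingers and drum below 0.3 N), for 0.2 s.
2. the muddler is off its rest (contact force between muddler and rest below 0.05 N and distance of muddler from where it was at the start of the episode above 0.05 m), for 0.2 s.
3. the lock bolt is against its hidden stop (within 3 mm) (y of lock in the frame of stand above -0.147 m), for 0.1 s.
At the end, for the whole second after the job is handed in: the slot faces up within 7 degrees, the lock bolt is within 3 mm of its stop, and the muddler lies flat on the table (its centre below 25 mm), at rest and released (angle between drum's own z axis and vertical below 0.122 rad and y of lock in the frame of stand above -0.147 m and height (world z) of muddler below 0.025 m and linear speed of muddler below 0.03 m/s and angle between muddler's own x axis and vertical between 1.45 and 1.69 rad); the robot touches nothing.
It fails at once if the lock bolt is pressed by the gripper or arm instead of the muddler (contact force between any of the fingers, the arm and lock above 1 N).
It fails at once if the lock bolt is driven in by a hard blow (faster than 0.3 m/s) (linear speed of lock above 0.3 m/s).
It fails at once if one of the other things (jar, cup stacks near the stand, card, tongs) is moved by more than 25 mm (distance of any of sugar_jar, cups_a, cups_c, tent_card, tongs from where it was at the start of the episode above 0.025 m).
It also fails if it takes over 72 s, if anything falls off the work surface, if the arm or the gripper's body presses on something with over 40 N, if the wrist force passes 120 N, or if a joint passes its speed limit or range.

## Working session

There is one attempt and no reset: what is moved stays moved. The work goes in short steps, Python scripts to look and compute and a tool call to move; the robot and the scene stay as the last step left them, time stands still between calls to the robot, and variables do not carry over. Pictures are saved under pics/ and viewed, at most 10 in all, crops included, and the job is handed in when it is done.

Besides the shell and the picture viewer there is one more tool, called as a command line: name --argument value ..., lists and objects as JSON in quotes. carry_out: Moves the arm, as the interface text tells. Its arguments: {"type":"object","properties":{"increments":{"type":"string"},"claw":{"type":"number"},"squeeze":{"type":"number"}},"required":["increments"]}

```bash
ls; mkdir -p pics
python3 - <<'E'
from station import *
import cv2,numpy as np
for n in("top","side"):
    p,d=camera(n); np.savez(f"{n}0.npz",p=p,d=d)
    cv2.imwrite(f"pics/{n}0.png",p[:,:,::-1])
    m=camera_model(n);print(n,np.round(m["camera_matrix"],1).tolist(),np.round(m["extrinsics"],3).tolist())
print(finger_overhang,state())
E
```

```text
pics
top [[423.7, 0.0, 285.0], [0.0, 423.7, 207.8], [0.0, 0.0, 1.0]] [[0.004, -0.987, 0.162, 0.379], [-1.0, -0.006, -0.011, 0.016], [0.012, -0.162, -0.987, 1.276], [0.0, 0.0, 0.0, 1.0]]
side [[506.6, 0.0, 278.3], [0.0, 506.6, 204.2], [0.0, 0.0, 1.0]] [[0.996, -0.047, 0.072, 0.473], [-0.085, -0.695, 0.714, -0.937], [0.016, -0.718, -0.696, 1.022], [0.0, 0.0, 0.0, 1.0]]
0.025 {'clock': 0.1, 'joints': array([-1.42326716e+00,  3.78026460e-01,  7.97574904e-02,  1.27441972e+00,
       -1.71897197e-05,  1.46048660e+00]), 'qvel': array([-0.00164543, -0.00296486,  0.00395242, -0.00017437,  0.00075013,
        0.00125699]), 'tau': array([ 3.27907392e-04, -4.64695108e+01,  2.70581585e+01,  1.21151251e-02,
       -1.59774818e-04, -9.55653007e-06]), 'ee_pos': array([ 0.14653391, -0.55544265,  0.25543269]), 'tool_rot': array([-3.13970990e+00, -1.91237337e-04,  2.57838734e-01]), 'force': array([-0.51999398,  0.32735905,  0.36579647]), 'wrist_torque': array([0.00717453, 0.0411915 , 0.00320107]), 'grasp_force': 0.0, 'gripper_width': 1.002002378457239}
```

View pics/top0.png

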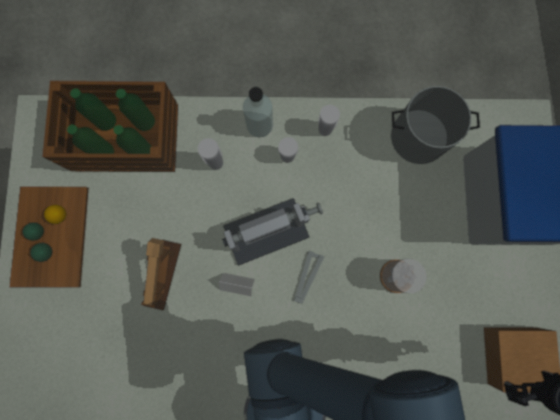

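View pics/side0.png

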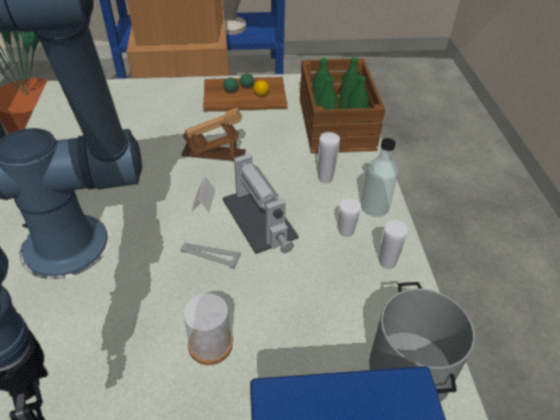

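The top view shows the stand at about (265,230) with the lock head at (317,209), the rest with the muddler at (160,272), the jar at (403,276), the card at (233,284) and the tongs at (307,277). The side view shows the drum at (262,185). I'll enlarge the stand and the rest next.

Run:
```python
import cv2,numpy as np
t=np.load("top0.npz")["p"][:,:,::-1]; s=np.load("side0.npz")["p"][:,:,::-1]
g=lambda c,k:np.clip(255*(cv2.resize(c,None,fx=k,fy=k,interpolation=cv2.INTER_CUBIC)/255.)**0.6,0,255).astype(np.uint8)
a=g(t[190:270,215:335],5); b=g(t[230:315,135:190],5)   # top stand 600x400, rest 275x425
im=np.zeros((430,800,3),np.uint8); 
im[:400,:520]=a[:, :520]; im[:425,525:800]=b
cv2.imwrite("pics/c1.png",im)
c=g(s[140:260,210:310],5)  # 500x600
d=g(s[100:165,175:250],4)
im=np.zeros((600,800,3),np.uint8); im[:600,:500]=c; im[:260,500:800]=d
cv2.imwrite("pics/c2.png",im)
```

```text
(no output)
```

View pics/c1.png

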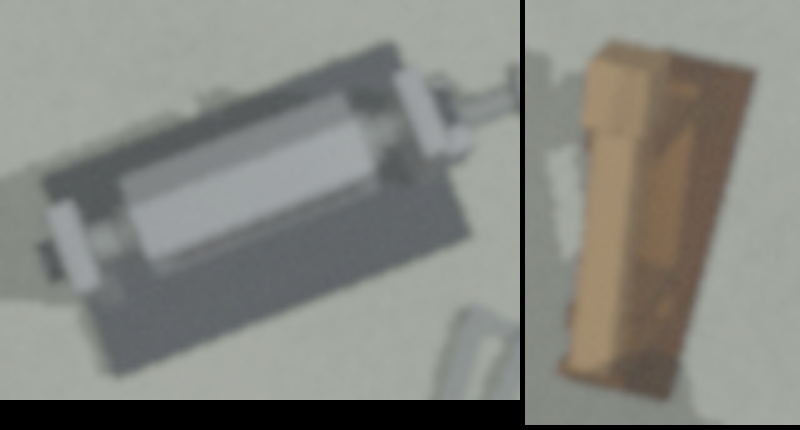

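View pics/c2.png

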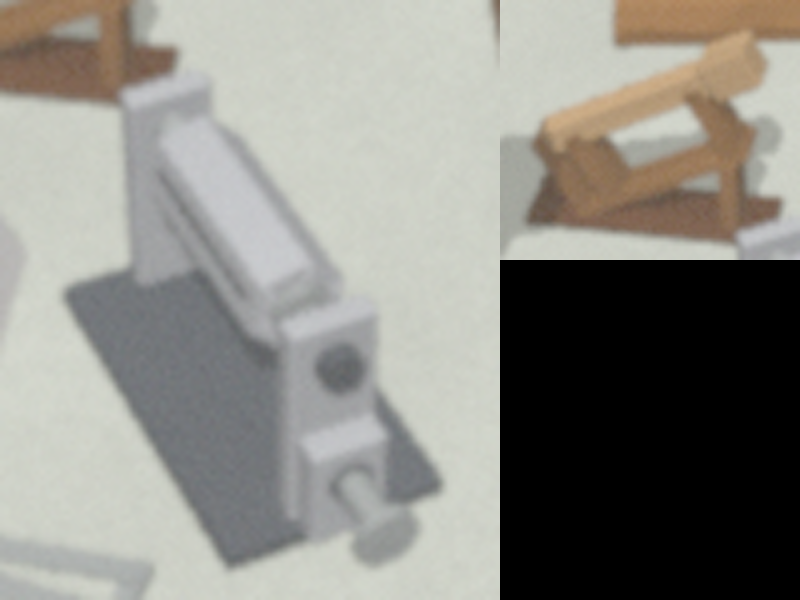

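```bash
cat > h.py <<'E'
import numpy as np,cv2
from station import *
def cloud(n,d):
    m=camera_model(n);K=m["camera_matrix"];E=m["extrinsics"]
    v,u=np.mgrid[:d.shape[0],:d.shape[1]]
    c=np.stack([(u-K[0,2])/K[0,0]*d,(v-K[1,2])/K[1,1]*d,d],-1)
    P=c@E[:3,:3].T+E[:3,3]; P[d<=0]=np.nan; return P
def ray(n,u,v,z):
    m=camera_model(n);K=m["camera_matrix"];E=m["extrinsics"]
    r=E[:3,:3]@[(u-K[0,2])/K[0,0],(v-K[1,2])/K[1,1],1]; return E[:3,3]+r*(z-E[2,3])/r[2]
E
cat > m1.py <<'E'
from h import *
C=np.array([ray("top",215+a/5,190+b/5,.014) for a,b in[(40,180),(390,40),(470,235),(118,377)]])
print(np.round(C,3).tolist(), [round(np.linalg.norm(C[i]-C[i-1]),3) for i in range(4)])
o=C.mean(0)[:2]; ey=((C[0]+C[3])/2-(C[1]+C[2])/2)[:2]; yaw=np.arctan2(-ey[0],ey[1]); print("stand",o,"yaw",np.degrees(yaw))
R=np.array([[np.cos(yaw),-np.sin(yaw)],[np.sin(yaw),np.cos(yaw)]])
S=[]
for n in("top","side"):
    P=cloud(n,np.load(n+"0.npz")["d"]).reshape(-1,3);P=P[~np.isnan(P[:,0])]
    L=np.c_[(P[:,:2]-o)@R,P[:,2]]; S.append(L)
    up=L[(L[:,2]>.13)&(L[:,2]<.17)&(abs(L[:,0])<.06)&(abs(abs(L[:,1])-.1)<.03)]
    for s in(1,-1): q=up[up[:,1]*s>0]; print(n,"upright",s,len(q),np.round(np.median(q,0),3))
    h=L[(abs(L[:,0])<.04)&(L[:,1]<-.14)&(L[:,1]>-.2)&(L[:,2]>.03)]; print("head",len(h),np.round(np.nanmin(h,0),3),np.round(h.max(0),3),np.round(np.median(h,0),3))
    q=L[(abs(L[:,1])<.055)&(abs(L[:,0])<.045)&(L[:,2]>.09)]
    print(n,"drum",len(q),np.round(q.min(0),3),np.round(q.max(0),3))
    best=[]
    for th in range(0,180):  # plane search: inlier count at distance 25 mm from axis
        pass
    for th in range(-90,91,3):
        a=np.radians(th); dd=q[:,0]*np.sin(a)+(q[:,2]-.125)*np.cos(a); best.append((int((abs(dd-.025)<.002).sum()),th,round(float(np.percentile(dd,95)),4)))
    print(sorted(best)[::-1][:8])
E
python3 m1.py
```

```text
[[0.53, 0.187, 0.014], [0.617, -0.023, 0.014], [0.499, -0.071, 0.014], [0.414, 0.137, 0.014]] [np.float64(0.127), np.float64(0.227), np.float64(0.128), np.float64(0.225)]
stand [0.51478093 0.05769412] yaw 22.336306667768397
top upright 1 218 [0.003 0.098 0.147]
top upright -1 209 [ 0.001 -0.097  0.147]
head 89 [-0.016 -0.172  0.052] [ 0.019 -0.14   0.076] [ 0.001 -0.161  0.066]
top drum 858 [-0.025 -0.055  0.116] [0.032 0.055 0.158]
[(324, -12, 0.0281), (322, -15, 0.0279), (320, -9, 0.0283), (306, -18, 0.0278), (296, -6, 0.0287), (285, -21, 0.0278), (282, -3, 0.0289), (268, 0, 0.0293)]
side upright 1 172 [0.003 0.09  0.145]
side upright -1 277 [ 0.001 -0.109  0.141]
head 168 [-0.015 -0.179  0.039] [ 0.02  -0.14   0.077] [ 0.    -0.173  0.061]
side drum 660 [-0.025 -0.055  0.115] [0.034 0.054 0.156]
[(256, -12, 0.0269), (247, -9, 0.0272), (245, -15, 0.0267), (234, -18, 0.0267), (231, -6, 0.0276), (223, -21, 0.0268), (214, -3, 0.028), (189, 0, 0.0282)]
```

```bash
cat > tex.py <<'E'
from h import *
import sys
def tex(n,p,o,yaw,th,ext=60):
    a=np.radians(th);ex=np.array([np.cos(yaw),np.sin(yaw),0]);ey=np.array([-np.sin(yaw),np.cos(yaw),0]);ez=np.array([0,0,1.])
    nn=ex*np.sin(a)+ez*np.cos(a);t=ex*np.cos(a)-ez*np.sin(a)
    s,y=np.mgrid[-18:18.01:1,-70:70.01:1]/1000
    X=np.array([*o,.125])+.025*nn+s[...,None]*t+y[...,None]*ey
    m=camera_model(n);E=m["extrinsics"];c=(X-E[:3,3])@E[:3,:3];K=m["camera_matrix"]
    u=(K[0,0]*c[...,0]/c[...,2]+K[0,2]).astype(np.float32);v=(K[1,1]*c[...,1]/c[...,2]+K[1,2]).astype(np.float32)
    return cv2.remap(p,u,v,cv2.INTER_LINEAR)
E
python3 - <<'E'
from tex import *
out=[]
for n,th in(("side",-73),("top",-73),("side",-13),("top",-13),("top",47)):
    p=np.load(n+"0.npz")["p"]; t=tex(n,p,(.516,.059),np.radians(22.3),th)
    out.append(cv2.resize(t,None,fx=3,fy=3,interpolation=0)); 
    print(n,th,t.mean(2)[:,35:105].mean(1).round().astype(int).tolist())
cv2.imwrite("pics/tex.png",np.vstack(out)[:,:,::-1])
from scipy.optimize import least_squares
exec(open("m1.py").read().split("for n in")[0].split("print(\"stand\"")[0]) if 0 else None
yaw=np.radians(22.3);o=np.array([.516,.0585]);R=np.array([[np.cos(yaw),-np.sin(yaw)],[np.sin(yaw),np.cos(yaw)]])
for n in("top","side"):
    P=cloud(n,np.load(n+"0.npz")["d"]).reshape(-1,3);P=P[~np.isnan(P[:,0])];L=np.c_[(P[:,:2]-o)@R,P[:,2]]
    q=L[(abs(L[:,1])<.05)&(abs(L[:,0])<.04)&(L[:,2]>.115)]
    def f(x):
        a=x[0]+np.arange(6)*np.pi/3
        return (np.outer(q[:,0]-x[1],np.sin(a))+np.outer(q[:,2]-x[2],np.cos(a))).max(1)-.025
    r=least_squares(f,[np.radians(-13),0,.125],loss="soft_l1",f_scale=.001);print(n,np.degrees(r.x[0]),r.x[1:],np.abs(r.fun).mean())
E
```

```text
side -73 [90, 89, 89, 89, 91, 93, 96, 99, 103, 106, 109, 110, 111, 110, 108, 106, 102, 98, 94, 91, 89, 89, 91, 94, 98, 102, 107, 111, 114, 118, 121, 125, 130, 134, 140, 145, 151]
top -73 [60, 61, 62, 62, 63, 64, 64, 64, 65, 65, 65, 65, 65, 65, 65, 65, 65, 65, 66, 67, 68, 70, 72, 74, 77, 79, 82, 85, 88, 91, 94, 97, 100, 103, 105, 108, 110]
side -13 [111, 117, 122, 128, 135, 143, 151, 158, 163, 166, 168, 169, 169, 169, 169, 169, 169, 169, 170, 170, 169, 169, 169, 169, 169, 169, 170, 170, 169, 168, 167, 164, 160, 154, 148, 140, 133]
top -13 [75, 82, 90, 97, 104, 110, 114, 117, 119, 120, 120, 120, 120, 120, 120, 121, 121, 121, 120, 121, 121, 121, 121, 121, 121, 120, 120, 120, 119, 117, 114, 110, 105, 100, 96, 92, 90]
top 47 [113, 110, 108, 105, 102, 99, 96, 94, 92, 91, 89, 89, 88, 87, 87, 87, 87, 87, 87, 87, 87, 87, 87, 86, 86, 85, 84, 83, 82, 80, 78, 75, 72, 69, 65, 62, 58]
top -14.896897614046347 [0.00171311 0.12603642] 0.0012787285097255884
side -14.159773208730694 [0.00266899 0.12554269] 0.0011749212552005753
```

View pics/tex.png

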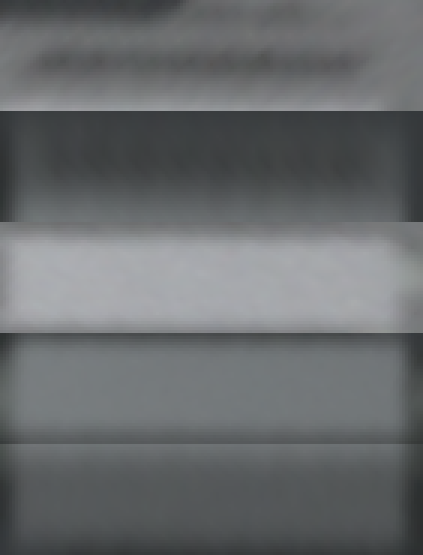

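The side-face texture shows only a faint mark about 110 mm long (px 35–365 at 3 px/mm) on the face at −74.5°. That is the thin line, so the slot is on the opposite face at +105.5°. The drum has to turn −105.5° about the stand's y, which I'll do in two grips.

```bash
cat > plan.py <<'E'
from h import *
from scipy.spatial.transform import Rotation as Ro
YAW=np.radians(22.3);O=np.array([.5175,.0593,0]);EX=np.array([np.cos(YAW),np.sin(YAW),0]);EY=np.array([-np.sin(YAW),np.cos(YAW),0]);EZ=np.array([0,0,1.])
G=O+EZ*.125
def cur():
    s=state();return s["ee_pos"],Ro.from_euler("xyz",s["tool_rot"])
def drum(phi,back=0.):
    a=np.radians(phi);out=EX*np.sin(a)+EZ*np.cos(a)
    return G+out*(.006+back),Ro.from_rotvec(EY*a)*Ro.from_euler("xyz",[np.pi,0,np.radians(112.3)])
def rows(T,start=None):
    p0,r0=start or cur()
    for p,r in T: print(*np.round((p-p0)*100,2),*np.round((r*r0.inv()).as_rotvec(degrees=True),1),sep=" ",end=";\n")
E
python3 - <<'E'
from plan import *
A=drum(15.5,.1);rows([A,drum(0,.2)])
rows([drum(15.5)],A)
B=drum(15.5);rows([drum(15.5-f*60.5/7) for f in range(1,8)],B)
E
```

```text
39.72 62.55 -2.83 7.7 15.6 96.9;
37.1 61.47 7.56 -0.1 -0.1 97.5;
-2.47 -1.01 -9.64 0.0 0.0 0.0;
-0.08 -0.03 0.02 3.3 -8.0 0.0;
-0.17 -0.07 0.02 6.6 -16.0 -0.0;
-0.25 -0.1 0.01 9.8 -24.0 0.0;
-0.33 -0.14 -0.01 13.1 -32.0 0.0;
-0.41 -0.17 -0.05 16.4 -40.0 0.0;
-0.48 -0.2 -0.09 19.7 -48.0 -0.0;
-0.54 -0.22 -0.15 23.0 -56.0 -0.0;
```

carry_out --increments "0 0 8 0 0 0; 0 0 8 0 0 0" --claw 0

```text
clock: 0.35
ee_pos: [0.1466, -0.5561, 0.3388]
tool_rot: [3.139, 0.0, 0.258]
force: [0.0, -0.7, -0.6]
gripper_width: 1.004
grasp_force: 0.0
```

carry_out --increments "18.5 30.7 0 0 0 48.7; 18.5 30.7 0 0 0 48.7; 18.5 30.7 0 0 0 48.7; 18.5 30.7 0 0 0 48.7; 18.5 30.7 0 0 0 48.7; 37.1 61.5 0 0 0 97.5; 37.1 61.5 0 0 0 97.5; 37.1 61.5 0 0 0 97.5"

```text
clock: 1.35
ee_pos: [0.4053, -0.1259, 0.3361]
tool_rot: [3.142, 0.0, 1.676]
force: [0.1, -1.5, -0.2]
gripper_width: 0.999
grasp_force: 0.0
```

Run:
```python
from plan import *
rows([drum(0,.2),drum(15.5,.1)]);print(state()["joints"])
```

```text
11.22 18.52 -0.51 0.0 0.0 16.3;
13.84 19.6 -10.9 -3.8 15.1 16.2;
[-4.50842683e-01  5.88793320e-02 -1.20250359e-01  1.39160185e+00
 -6.59328794e-05  1.01446736e+00]
```

carry_out --increments "11.2 18.5 0 0 0 16.3; 11.2 18.5 0 0 0 16.3; 11.2 18.5 0 0 0 16.3; 11.2 18.5 0 0 0 16.3; 11.2 18.5 0 0 0 16.3; 11.2 18.5 0 0 0 16.3"

```text
clock: 2.1
ee_pos: [0.5163, 0.0566, 0.336]
tool_rot: [-3.14, 0.0, 1.954]
force: [0.4, 0.2, -0.0]
gripper_width: 1.0
grasp_force: 0.0
```

Run:
```python
from plan import *
rows([drum(15.5,.1),drum(15.5)]);print(state()["joints"])
```

```text
2.74 1.34 -10.89 -5.8 14.3 0.3;
0.27 0.33 -20.52 -5.8 14.3 0.3;
[-1.26935212e-02  2.55932557e-01  1.15821786e-01  1.43172349e+00
 -4.78711927e-04  1.17442626e+00]
```

carry_out --increments "2.7 1.3 -5 -5.8 14.3 0.3; 2.7 1.3 -10.9 -5.8 14.3 0.3; 2.7 1.3 -10.9 -5.8 14.3 0.3; 1.5 0.8 -15.7 -5.8 14.3 0.3; 0.3 0.3 -20.5 -5.8 14.3 0.3; 0.3 0.3 -20.5 -5.8 14.3 0.3; 0.3 0.3 -20.5 -5.8 14.3 0.3"

```text
clock: 2.98
ee_pos: [0.5219, 0.0596, 0.1354]
tool_rot: [-2.878, 0.002, 1.959]
force: [0.4, -0.1, 0.8]
gripper_width: 0.999
grasp_force: 0.0
```

Run:
```python
from plan import *
rows([drum(15.5)]);print(state()["joints"])
p,d=camera("side");cv2.imwrite("pics/g1.png",cv2.resize(p[90:260,150:350,::-1],None,fx=3,fy=3))
```

```text
-0.29 0.03 -0.46 -0.1 0.4 0.1;
[ 0.04212166  0.55467418  0.00659173  1.27036116 -0.0900192   1.23620388]
```

View pics/g1.png

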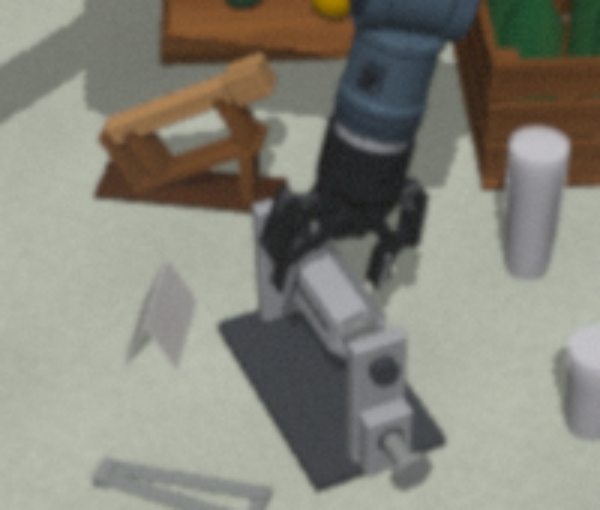

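The fingers straddle the drum, at about (285,255) and (380,265) in the crop. Next I close and turn.

carry_out --increments "-0.3 0 -0.5 0 0.4 0; -0.3 0 -0.5 0 0.4 0; -0.3 0 -0.5 0 0.4 0; -0.3 0 -0.5 0 0.4 0; -0.3 0 -0.5 0 0.4 0; -0.3 0 -0.5 0 0.4 0" --claw 1 --squeeze 40

```text
clock: 3.78
ee_pos: [0.517, 0.06, 0.1274]
tool_rot: [-2.866, -0.002, 1.96]
force: [-1.7, -1.5, 6.1]
gripper_width: 0.582
grasp_force: 45.1
```

carry_out --increments "-0.1 0 0 3.3 -8 0; -0.2 -0.1 0 6.6 -16 0; -0.25 -0.1 0 9.8 -24 0; -0.3 -0.1 0 13.1 -32 0; -0.4 -0.2 0 16.4 -40 0; -0.5 -0.2 -0.1 19.7 -48 0; -0.5 -0.2 -0.15 23 -56 0; -0.5 -0.2 -0.15 23 -56 0"

```text
clock: 4.78
ee_pos: [0.5159, 0.0579, 0.1271]
tool_rot: [2.435, -0.05, 1.974]
force: [-119.0, 0.6, 5.2]
gripper_width: 0.575
grasp_force: 79.7
```

Run:
```python
from plan import *
rows([drum(-45)]);print(state()["joints"])
```

```text
-0.23 -0.02 0.22 -0.9 -5.3 -0.9;
[-0.2530994   0.03281987 -1.02017799 -0.0564099   0.44086     1.06484325]
```

carry_out --increments "-0.3 -0.1 0 -2 5 0; -0.3 -0.1 0 -4 10 0; -0.3 -0.1 0 -4 10 0"

```text
clock: 5.15
ee_pos: [0.5154, 0.0574, 0.1284]
tool_rot: [2.607, -0.041, 1.975]
force: [-1.8, 14.4, -31.3]
gripper_width: 0.579
grasp_force: 64.4
```

Run:
```python
from plan import *
rows([drum(-30)]);print(state()["joints"])
p,r=cur();z=r.as_matrix()[:,2];print("phi",np.degrees(np.arctan2(-z@EX,-z[2])),z@EY)
```

```text
-0.07 0.08 0.18 -2.4 -0.3 -0.9;
[-0.1884798   0.05687327 -0.85137089  0.22431904  0.31914867  1.06059615]
phi -30.619719103888844 0.04281807555566021
```

carry_out --increments "0 0 0 0 0 0; 0 0 0 0 0 0; 0 0 0 0 0 0; 0 0 0 0 0 0; 0 0 0 0 0 0" --claw 0

```text
clock: 5.78
ee_pos: [0.5308, 0.0511, 0.1422]
tool_rot: [2.577, -0.017, 1.971]
force: [-2.0, -0.8, -2.7]
gripper_width: 1.006
grasp_force: 1.5
```

Run:
```python
from plan import *
p,r=cur();print(r.as_euler("xyz"))
rows([drum(-30,.1),drum(0,.12),drum(29.4,.1),drum(29.4)])
```

```text
[ 2.57725165 -0.01692949  1.97081515]
-6.23 -1.19 7.46 -1.8 1.8 -0.6;
-1.33 0.82 10.88 -13.3 29.5 -0.3;
3.49 2.8 7.52 -24.5 56.7 -0.0;
-1.05 0.94 -1.2 -24.5 56.7 -0.0;
```

carry_out --increments "-1.5 0.6 -1.1 -1.8 1.8 0; -1.5 0.6 -1.1 -1.8 1.8 0; -3.9 -0.3 3.1 -1.8 1.8 0; -6.2 -1.2 7.5 -1.8 1.8 0; -6.2 -1.2 12 -1.8 1.8 0; -6.2 -1.2 12 -1.8 1.8 0"

```text
clock: 6.52
ee_pos: [0.4729, 0.0381, 0.2687]
tool_rot: [2.607, 0.007, 1.97]
force: [1.1, 0.2, -0.1]
gripper_width: 1.002
grasp_force: 0.0
```

```bash
cat > fit.py <<'E'
from plan import *
from scipy.optimize import least_squares
def fit(n,a0):
    p,d=camera(n);P=cloud(n,d).reshape(-1,3);P=P[~np.isnan(P[:,0])]-O
    L=np.c_[P@EX,P@EY,P[:,2]]
    q=L[(abs(L[:,1])<.05)&(abs(L[:,0])<.035)&(L[:,2]>.115)&(L[:,2]<.156)]
    def f(x):
        a=x[0]+np.arange(6)*np.pi/3
        return (np.outer(q[:,0]-x[1],np.sin(a))+np.outer(q[:,2]-x[2],np.cos(a))).max(1)-.025
    b=min((least_squares(f,[np.radians(a),0,.125],loss="soft_l1",f_scale=.001) for a in(a0-20,a0,a0+20)),key=lambda r:r.cost)
    print(n,len(q),"face angle",(np.degrees(b.x[0])+30)%60-30,b.x[1:],np.abs(b.fun).mean()); return p
E
python3 - <<'E'
from fit import *
for n in("top","side"): fit(n,0)
rows([drum(0,.18),drum(29.4,.1),drum(29.4)]);print(state()["joints"])
E
```

```text
top 519 face angle -0.33020277119626584 [0.00030661 0.12586261] 0.00125327183217707
side 550 face angle 0.16126751356105729 [0.00104436 0.12530933] 0.0012692261995067228
4.77 2.04 4.77 -11.5 27.8 -0.6;
9.59 4.02 -4.59 -22.8 55.0 -0.6;
5.05 2.15 -13.31 -22.8 55.0 -0.6;
[-0.23767888 -0.20362508 -0.6814538   0.65585553  0.30241781  1.00062145]
```

carry_out --increments "4.8 2 4.8 -6 14 0; 4.8 2 4.8 -11.5 27.8 -0.6; 7.5 3 2 -17 41 -0.6; 9.6 4 -1 -22.8 55 -0.6; 9.6 4 -4.6 -22.8 55 -0.6; 9.6 4 -4.6 -22.8 55 -0.6; 9.6 4 -4.6 -22.8 55 -0.6"

```text
clock: 7.5
ee_pos: [0.5646, 0.0801, 0.2067]
tool_rot: [-2.614, -0.006, 1.958]
force: [0.0, -0.2, -0.4]
gripper_width: 0.995
grasp_force: 0.0
```

Run:
```python
from plan import *
rows([drum(30,.1),drum(30)]);print(state()["joints"])
B=drum(30);rows([drum(30-8*i) for i in range(1,8)],B)
```

```text
0.19 -0.07 1.01 -0.2 -0.4 0.1;
-4.43 -1.97 -7.65 -0.2 -0.4 0.1;
[ 0.09927471  0.88537149  0.69561079  1.89208518 -0.13876497  1.31712702]
-0.07 -0.03 0.04 3.0 -7.4 0.0;
-0.14 -0.06 0.06 6.1 -14.8 0.0;
-0.22 -0.09 0.08 9.1 -22.2 0.0;
-0.3 -0.12 0.08 12.1 -29.6 -0.0;
-0.37 -0.15 0.07 15.2 -37.0 0.0;
-0.45 -0.18 0.05 18.2 -44.4 -0.0;
-0.52 -0.21 0.02 21.2 -51.8 -0.0;
```

carry_out --increments "0.1 0 1 -0.2 -0.4 0; -2.2 -1 -3.5 -0.2 -0.4 0; -4.4 -1.9 -7.6 -0.2 -0.4 0; -4.4 -1.9 -7.6 -0.2 -0.4 0; -4.4 -1.9 -7.6 -0.2 -0.4 0"

```text
clock: 8.12
ee_pos: [0.5218, 0.0603, 0.1439]
tool_rot: [-2.638, 0.007, 1.957]
force: [0.7, 1.1, 0.7]
gripper_width: 1.0
grasp_force: 0.0
```

Run:
```python
from plan import *
rows([drum(30)]);print(state()["joints"],state()["force"],state()["grasp_force"])
```

```text
-0.15 0.01 -1.37 -0.1 1.2 0.2;
[ 0.07746446  0.76110855  0.30481884  1.59639369 -0.15288121  1.30120419] [0.66262502 1.14754043 0.67521209] 0.0
```

carry_out --increments "-0.1 0 -1.3 0 1.2 0.2; -0.1 0 -1.3 0 1.2 0.2; -0.1 0 -1.3 0 1.2 0.2"

```text
clock: 8.5
ee_pos: [0.5202, 0.0606, 0.1264]
tool_rot: [-2.611, -0.004, 1.961]
force: [-0.7, -0.5, -0.1]
gripper_width: 1.0
grasp_force: 0.0
```

Run:
```python
from plan import *
rows([drum(30)]);print(state()["joints"],state()["force"],state()["grasp_force"])
```

```text
0.01 -0.02 0.38 -0.0 -0.4 -0.1;
[ 0.07829341  0.79498519  0.30874346  1.59431078 -0.15309103  1.2975266 ] [-0.70910085 -0.48231583 -0.14435288] 0.0
```

carry_out --increments "0 0 0.3 0 -0.4 0; 0 0 0.3 0 -0.4 0; 0 0 0.3 0 -0.4 0; 0 0 0.3 0 -0.4 0; 0 0 0.3 0 -0.4 0; 0 0 0.3 0 -0.4 0" --claw 1 --squeeze 40

```text
clock: 9.25
ee_pos: [0.5194, 0.0604, 0.1303]
tool_rot: [-2.617, -0.001, 1.961]
force: [1.0, 0.7, 6.0]
gripper_width: 0.579
grasp_force: 45.7
```

carry_out --increments "-0.1 0 0 3 -7.4 0; -0.1 -0.1 0.05 6.1 -14.8 0; -0.2 -0.1 0.1 9.1 -22.2 0; -0.3 -0.1 0.1 12.1 -29.6 0; -0.3 -0.1 0.1 12.1 -29.6 0; -0.3 -0.1 0.1 12.1 -29.6 0"

```text
clock: 10.0
ee_pos: [0.5164, 0.0594, 0.1296]
tool_rot: [3.107, 0.0, 1.96]
force: [4.3, 1.1, -8.4]
gripper_width: 0.58
grasp_force: 52.7
```

```bash
cat > ph.py <<'E'
from plan import *
p,r=cur();z=r.as_matrix()[:,2];print("phi",np.degrees(np.arctan2(-z@EX,-z[2])),z@EY,state()["force"],state()["joints"])
rows([drum(-15),drum(-30)])
E
python3 ph.py
```

```text
phi -1.9961338218293203 -0.00025454287907716037 [ 4.3183441   1.06521745 -8.38040597] [-0.01510959  0.31681712 -0.34858202  0.87326502  0.01346904  1.16640265]
-0.04 -0.06 0.12 5.0 -12.0 -0.0;
-0.17 -0.12 0.06 10.6 -25.9 -0.0;
```

carry_out --increments "0 0 0.1 2.5 -6 0; 0 0 0.1 5 -12 0; -0.1 -0.1 0.1 7.5 -18.5 0; -0.2 -0.1 0 10.6 -25.9 0; -0.2 -0.1 0 10.6 -25.9 0; -0.2 -0.1 0 10.6 -25.9 0"

```text
clock: 10.75
ee_pos: [0.5142, 0.0585, 0.1293]
tool_rot: [2.62, 0.001, 1.96]
force: [14.1, 4.9, -18.5]
gripper_width: 0.578
grasp_force: 62.8
```

```bash
python3 ph.py
```

```text
phi -29.884727307483942 -0.00025909075909595435 [ 14.0953792    4.91812231 -18.48540832] [-0.15443323  0.04313652 -0.86000714  0.21044521  0.26043874  1.08747526]
0.18 0.02 0.15 -5.6 13.8 -0.0;
0.05 -0.03 0.09 0.1 -0.1 -0.0;
```

carry_out --increments "0 0 0 0 0 0; 0 0 0 0 0 0; 0 0 0 0 0 0; 0 0 0 0 0 0; 0 0 0 0 0 0" --claw 0

```text
clock: 11.38
ee_pos: [0.5142, 0.0584, 0.1306]
tool_rot: [2.62, 0.001, 1.961]
force: [0.1, -0.6, 0.4]
gripper_width: 1.001
grasp_force: 0.0
```

Run:
```python
from plan import *
rows([drum(-30),drum(-30,.1)])
```

```text
0.05 -0.03 -0.04 0.1 -0.1 -0.1;
-4.58 -1.92 8.62 0.1 -0.1 -0.1;
```

carry_out --increments "-2.3 -1 4.3 0 0 0; -4.6 -1.9 8.6 0 0 0; -4.6 -1.9 14 0 0 0; -4.6 -1.9 19 0 0 0; -4.6 -1.9 19 0 0 0; -4.6 -1.9 19 0 0 0"

```text
clock: 12.12
ee_pos: [0.468, 0.0394, 0.32]
tool_rot: [2.62, 0.001, 1.961]
force: [-0.3, -0.2, -0.5]
gripper_width: 1.001
grasp_force: 0.0
```

Run:
```python
from fit import *
from tex import tex
p=fit("top",0);s=fit("side",0)
out=[cv2.resize(tex(n,q,O[:2],YAW,0),None,fx=3,fy=3) for n,q in(("top",p),("side",s))]
cv2.imwrite("pics/slot.png",np.vstack(out)[:,:,::-1])
for t,c in((tex("top",p,O[:2],YAW,0),"top"),): print(t.mean(2)[:,40:100].mean(1).astype(int).tolist())
# muddler
for n in("top","side"):
    P=cloud(n,np.load(n+"0.npz")["d"]);img=np.load(n+"0.npz")["p"]
    a=ray("top",148,235,.13);b=ray("top",150,307,.05)
    if n=="top": print("high",a,"low",b)
    q=P.reshape(-1,3);c=img.reshape(-1,3).astype(int)
    k=(abs(q[:,0]-.44)<.11)&(abs(q[:,1]-.31)<.07)&(q[:,2]>.055)
    q=q[k];print(n,len(q),q.min(0).round(3),q.max(0).round(3))
    np.save(n+"_m.npy",q)
```

```text
top 495 face angle -0.31083503790143396 [7.45054721e-05 1.26168229e-01] 0.001265291847390796
side 547 face angle -0.4333365334107704 [0.001127   0.12582542] 0.0012201337809805693
[62, 64, 67, 70, 72, 74, 74, 73, 69, 64, 59, 53, 48, 44, 41, 40, 39, 38, 38, 39, 40, 42, 46, 51, 56, 62, 67, 70, 72, 72, 70, 68, 64, 61, 58, 56, 55]
high [0.49069953 0.37251428 0.13      ] low [0.29549797 0.3803836  0.05      ]
top 924 [0.33  0.327 0.055] [0.484 0.38  0.178]
side 904 [0.33  0.319 0.055] [0.484 0.378 0.174]
```

View pics/slot.png

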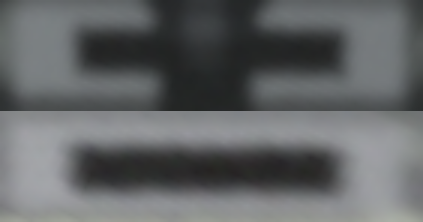

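The rectified top face shows the dark slot, about 16 × 90 mm (px 75–345), facing up to within 0.5°. Next I fit the muddler's pose from the stored depth.

Run:
```python
from plan import *
from scipy.optimize import least_squares
Q=[]
for n in("top","side"):
    P=cloud(n,np.load(n+"0.npz")["d"]).reshape(-1,3);P=P[~np.isnan(P[:,0])]
    k=(P[:,0]>.24)&(P[:,0]<.56)&(P[:,1]>.28)&(P[:,1]<.45)&(P[:,2]>.03)&(P[:,2]<.25);Q.append(P[k])
def sd(L,c,h):
    q=abs(L-c)-h;return np.linalg.norm(np.maximum(q,0),axis=1)+np.minimum(q.max(1),0)
def loc(x,P):
    s=np.radians(28);a=np.array([np.cos(s)*np.cos(x[3]),np.cos(s)*np.sin(x[3]),np.sin(s)]);b=np.array([-np.sin(x[3]),np.cos(x[3]),0])
    return (P-x[:3])@np.c_[a,b,np.cross(a,b)]
def f(x,P):
    L=loc(x,P);return np.minimum(sd(L,[-.02,0,0],[.075,.012,.012]),sd(L,[.075,0,0],[.02,.017,.017]))
for P in Q+[np.vstack(Q)]:
    best=None
    for dz in(.1,.12):
        for ps in(-.3,0,.3):
            x=np.array([.40,.365,dz,ps])
            for w in(.05,.03,.015,.01):
                S=P[abs(f(x,P))<w];r=least_squares(f,x,args=(S,),loss="soft_l1",f_scale=.0015);x=r.x
            sc=(abs(f(x,P))<.003).sum()
            if best is None or sc>best[0]: best=(sc,x,len(S))
    print(best[0],best[2],np.round(best[1],4),np.degrees(best[1][3]))
```

```text
774 925 [ 0.3914  0.3618  0.1153 -0.2146] -12.295171861890296
522 739 [ 0.3943  0.3575  0.1138 -0.2067] -11.841387648010889
1199 1641 [ 0.392   0.3595  0.115  -0.2115] -12.118759059272625
```

```bash
cat >> plan.py <<'E'
C=np.array([.392,.3595,.115]);ps=np.radians(-12.1);sl=np.radians(28)
MA=np.array([np.cos(sl)*np.cos(ps),np.cos(sl)*np.sin(ps),np.sin(sl)]);MB=np.array([-np.sin(ps),np.cos(ps),0]);MN=np.cross(MA,MB)
def mud(back=0.): return C+.012*MA+(.012+back)*MN,Ro.from_matrix(np.c_[-MA,MB,-MN])
def push(ys,z=.055):  # handle end at stand y=ys, tool down
    return O+EY*(ys-.107)+EZ*(z+.012),Ro.from_euler("xyz",[np.pi,0,np.radians(112.3)])
E
python3 - <<'E'
from plan import *
rows([mud(.12),mud(0)]);print(mud(.12)[0])
print((mud(.12)[1]*cur()[1].inv()).magnitude()*57.3)
for n,u,v in(("jar",403,276),("pot",440,140),("pot near",445,152),("tongs end",320,255),("free",375,205),("handle",395,120),("blue",500,240)): print(n,ray("top",u,v,0 if n!="jar" else .13).round(3))
E
```

```text
-12.54 33.06 -8.13 -41.0 -2.4 46.0;
-7.03 31.88 -18.72 -41.0 -2.4 46.0;
[0.34176651 0.37026913 0.23718274]
61.67985267292502
jar [ 0.384 -0.314  0.13 ]
pot [ 0.808 -0.486  0.   ]
pot near [ 0.769 -0.499  0.   ]
tongs end [ 0.446 -0.104  0.   ]
free [ 0.599 -0.274  0.   ]
handle [ 0.873 -0.346  0.   ]
blue [ 0.494 -0.651  0.   ]
```

carry_out --increments "-4 11 0 -10 0 12; -8 22 0 -20 -1 23; -12.5 33 0 -41 -2.4 46; -12.5 33 0 -41 -2.4 46; -12.5 33 0 -41 -2.4 46; -12.5 33 -4 -41 -2.4 46; -12.5 33 -8 -41 -2.4 46; -12.5 33 -8 -41 -2.4 46"

```text
clock: 13.22
ee_pos: [0.3403, 0.3669, 0.235]
tool_rot: [-3.132, 0.484, 2.939]
force: [0.4, 0.5, 0.2]
gripper_width: 1.003
grasp_force: 0.0
```

Run:
```python
from plan import *
rows([mud(.12),mud(0.)]);print(state()["joints"])
```

```text
0.15 0.34 0.21 0.4 -0.3 -0.2;
5.66 -0.84 -10.38 0.4 -0.3 -0.2;
[ 0.9409064   0.0977023  -0.43497086  0.83257621 -0.44183273  1.09954504]
```

carry_out --increments "-0.5 0.5 -0.1 0.4 -0.3 -0.2; 2.3 -0.2 -5.4 0.4 -0.3 -0.2; 4 -0.5 -8.7 0.4 -0.3 -0.2; 5.1 -0.7 -10.7 0.4 -0.3 -0.2; 5.1 -0.7 -10.7 0.4 -0.3 -0.2; 5.1 -0.7 -10.7 0.4 -0.3 -0.2"

```text
clock: 13.98
ee_pos: [0.3952, 0.3633, 0.1357]
tool_rot: [3.126, 0.495, 2.922]
force: [0.5, 0.2, 0.5]
gripper_width: 0.999
grasp_force: 0.0
```

```bash
sed -i 's/C+.012\*MA/C+.005*MA/; s/ys-.107/ys-.100/' plan.py
python3 - <<'E'
from plan import *
rows([mud(0.)])
p,d=camera("side");cv2.imwrite("pics/g2.png",cv2.resize(p[60:200,130:290,::-1],None,fx=4,fy=4))
E
```

```text
-0.44 -0.35 -0.78 -0.7 0.5 0.1;
```

View pics/g2.png

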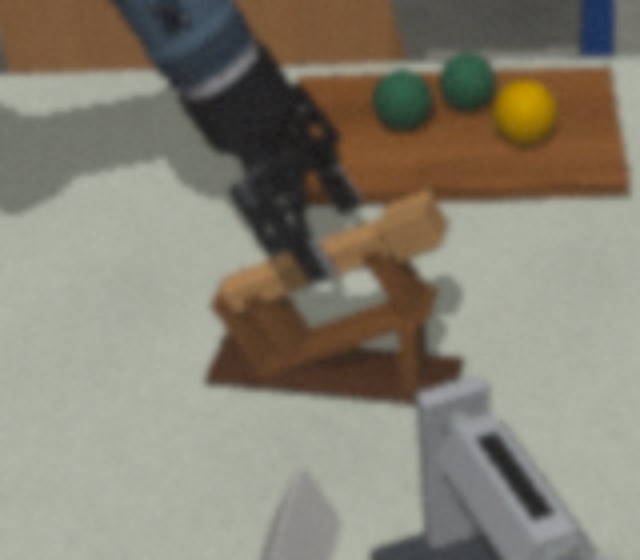

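The fingers straddle the handle between the saddles, at (320,265) and (345,195). Next I settle the pose, then grip and lift.

carry_out --increments "-0.3 -0.3 -0.5 -0.4 0.3 0; -0.3 -0.3 -0.5 -0.4 0.3 0; -0.3 -0.3 -0.5 -0.4 0.3 0"

```text
clock: 14.4
ee_pos: [0.3911, 0.3596, 0.1287]
tool_rot: [3.139, 0.49, 2.928]
force: [0.9, 0.3, 0.2]
gripper_width: 0.999
grasp_force: 0.0
```

carry_out --increments "0 0 0 0 0 0; 0 0 0 0 0 0; 0 0 0 0 0 0; 0 0 0 0 0 0; 0 0 0 0 0 0; 0 0 0 0 0 0; 0 0 0 0 0 0" --claw 1 --squeeze 40

```text
clock: 15.28
ee_pos: [0.3912, 0.3595, 0.1287]
tool_rot: [3.139, 0.49, 2.928]
force: [-2.5, 1.2, 3.0]
gripper_width: 0.273
grasp_force: 39.7
```

Run:
```python
from plan import *
rows([mud(0.)]);a=push(-.27,.2);rows([a]);print(a[0],(MN*10).round(2))
```

```text
-0.04 0.02 -0.07 -0.1 0.1 0.0;
26.67 -64.25 8.33 18.6 22.5 -54.4;
[ 0.65789878 -0.2830276   0.212     ] [-4.59  0.98  8.83]
```

carry_out --increments "-1.5 0.3 3 0 0 0; -3 0.6 6 0 0 0; -4 0.9 11 0 0 0; -4 0.9 16 0 0 0; -4 0.9 20 0 0 0; -4 0.9 20 0 0 0; -4 0.9 20 0 0 0"

```text
clock: 16.15
ee_pos: [0.3508, 0.3679, 0.327]
tool_rot: [3.141, 0.488, 2.929]
force: [-0.1, -0.1, -2.5]
gripper_width: 0.274
grasp_force: 41.3
```

Run:
```python
from plan import *
rows([push(-.27,.3)])
```

```text
30.71 -65.1 -1.5 18.6 22.3 -54.4;
```

carry_out --increments "4 -5 2 4 5 -8; 7 -11 2 9 11 -16; 10 -17 2 13 16 -25; 13 -23 2 18.6 22.3 -34; 15 -29 2 18.6 22.3 -44; 17 -35 2 18.6 22.3 -54.4; 17 -35 2 18.6 22.3 -54.4; 17 -35 2 18.6 22.3 -54.4"

```text
clock: 17.15
ee_pos: [0.5209, 0.0176, 0.3464]
tool_rot: [-3.14, -0.0, 1.958]
force: [-0.5, 2.2, -0.4]
gripper_width: 0.271
grasp_force: 41.2
```

Run:
```python
from plan import *
rows([push(-.27,.3)])
```

```text
13.7 -30.06 -3.44 0.0 -0.1 0.1;
```

carry_out --increments "2.5 -5.3 0 0 0 0; 5 -10.6 -1 0 0 0; 7.5 -16 -2 0 0 0; 10 -21.3 -3.4 0 0 0; 12.2 -26.4 -3.4 0 0 0; 12.2 -26.4 -3.4 0 0 0; 12.2 -26.4 -9 0 0 0; 12.2 -26.4 -9 0 0 0"

```text
clock: 18.15
ee_pos: [0.6365, -0.2396, 0.2492]
tool_rot: [-3.128, -0.016, 1.962]
force: [-0.6, -0.3, -1.8]
gripper_width: 0.273
grasp_force: 41.1
```

Run:
```python
from plan import *
s=state();print(s["joints"])
rows([push(-.23,.055)])
# muddler height/axis from cloud in top view
p,d=camera("top");P=cloud("top",d).reshape(-1,3);p0,r0=cur();R=r0.as_matrix()
L=(P-p0)@R  # tool frame: x toward handle end
k=(abs(L[:,1])<.03)&(L[:,2]>-.03)&(L[:,2]<.05)
for lo,hi in((.04,.06),(.06,.08),(.08,.095),(.095,.11),(-.09,-.06)):
    q=L[k&(L[:,0]>lo)&(L[:,0]<hi)];print(lo,len(q),q.mean(0).round(4) if len(q) else "")
q=L[k&(L[:,0]>.03)];print("handle end",np.sort(q[:,0])[-5:].round(3))
# bolt head outer face
H=P-O;S=np.c_[H@EX,H@EY,H[:,2]];h=S[(abs(S[:,0])<.03)&(S[:,1]<-.14)&(S[:,1]>-.2)&(S[:,2]>.03)&(S[:,2]<.1)];print("bolt",len(h),h.min(0).round(3),h.max(0).round(3),np.median(h,0).round(3))
```

```text
[-4.53454387e-01  6.35822140e-01  4.80660835e-01  1.43607338e+00
  5.25120504e-04  7.25876501e-01]
0.62 -0.64 -18.22 -0.5 -1.0 -0.1;
0.04 84 [ 0.0502 -0.003   0.0076]
0.06 80 [ 0.0703 -0.0027  0.0076]
0.08 62 [ 0.0877 -0.0034  0.0078]
0.095 61 [ 0.1018 -0.0025  0.0105]
-0.09 0 
handle end [0.106 0.106 0.106 0.106 0.106]
bolt 87 [-0.018 -0.172  0.048] [ 0.016 -0.141  0.076] [-0.002 -0.162  0.064]
```

carry_out --increments "0.6 -0.6 -6 -0.5 -1 0; 0.6 -0.6 -12 -0.5 -1 0; 0.6 -0.6 -16 -0.5 -1 0; 0.6 -0.6 -17.9 -0.5 -1 0; 0.6 -0.6 -17.9 -0.5 -1 0; 0.6 -0.6 -17.9 -0.5 -1 0; 0.6 -0.6 -17.9 -0.5 -1 0"

```text
clock: 19.08
ee_pos: [0.6515, -0.2523, 0.0827]
tool_rot: [3.124, 0.021, 1.959]
force: [0.3, 0.0, -1.3]
gripper_width: 0.273
grasp_force: 41.2
```

Run:
```python
from plan import *
rows([push(-.23,.058)]);print((EY*100*.01).round(3),state()["force"])
p,d=camera("side");cv2.imwrite("pics/g3.png",cv2.resize(p[140:330,200:390,::-1],None,fx=3,fy=3))
```

```text
-0.88 0.63 -1.27 0.7 1.4 0.0;
[-0.379  0.925  0.   ] [ 0.30517509  0.03546827 -1.31074601]
```

View pics/g3.png

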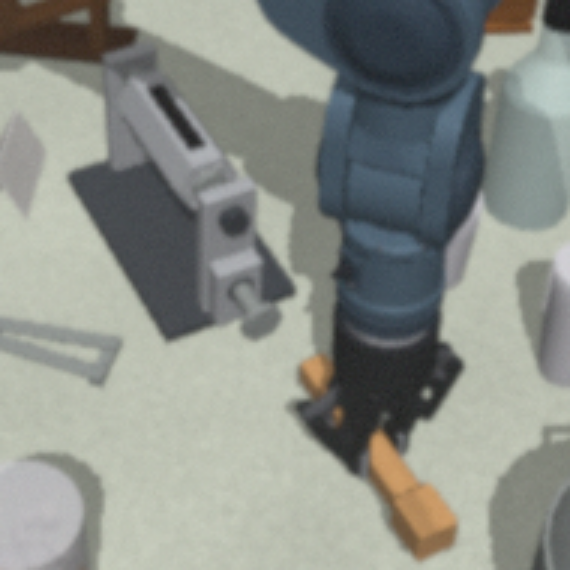

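The handle end, at (315,375), points at the bolt head at (262,318), and the drum is still slot-up. Next I settle the height and line.

carry_out --increments "-0.6 0.4 -0.8 0.4 0.8 0; -0.6 0.4 -0.8 0.4 0.8 0; -0.6 0.4 -0.8 0.4 0.8 0; -0.6 0.4 -0.8 0.4 0.8 0"

```text
clock: 19.62
ee_pos: [0.6433, -0.2476, 0.0715]
tool_rot: [3.138, 0.005, 1.959]
force: [-0.0, -0.1, -1.4]
gripper_width: 0.271
grasp_force: 41.2
```

Run:
```python
from plan import *
rows([push(-.23,.058),push(-.19,.058)])
```

```text
-0.06 0.16 -0.15 0.2 0.3 0.1;
-1.58 3.86 -0.15 0.2 0.3 0.1;
```

Approach to −190 mm, then push slowly.

carry_out --increments "-0.4 1 -0.1 0.2 0.3 0; -0.8 2 -0.1 0.2 0.3 0; -1.2 2.9 -0.1 0.2 0.3 0; -1.6 3.9 -0.1 0.2 0.3 0; -1.6 3.9 -0.1 0.2 0.3 0; -1.6 3.9 -0.1 0.2 0.3 0"

```text
clock: 20.38
ee_pos: [0.6274, -0.2087, 0.0707]
tool_rot: [3.141, 0.0, 1.959]
force: [0.7, 0.2, -1.2]
gripper_width: 0.274
grasp_force: 41.2
```

carry_out --increments "-0.2 0.46 0 0 0 0; -0.4 0.9 0 0 0 0; -0.6 1.4 0 0 0 0; -0.75 1.85 0 0 0 0; -0.95 2.3 0 0 0 0; -1.1 2.8 0 0 0 0; -1.1 2.8 0 0 0 0"

```text
clock: 21.25
ee_pos: [0.6158, -0.1798, 0.0704]
tool_rot: [3.142, -0.001, 1.96]
force: [-0.1, -1.5, -1.6]
gripper_width: 0.269
grasp_force: 41.1
```

```bash
cat > st.py <<'E'
from plan import *
p,r=cur();q=p-O;print("tcp stand",(q@EX).round(4),(q@EY).round(4),p[2].round(4),"end~",(q@EY+.1).round(4),"F",(state()["force"]@EY).round(1),state()["force"].round(1))
E
python3 st.py
```

```text
tcp stand 0.0002 -0.2585 0.0704 end~ -0.1585 F -1.3 [-0.1 -1.5 -1.6]
```

carry_out --increments "-0.1 0.25 0 0 0 0; -0.2 0.45 0 0 0 0; -0.3 0.7 0 0 0 0; -0.4 0.95 0 0 0 0; -0.4 0.95 0 0 0 0; -0.4 0.95 0 0 0 0"

```text
clock: 22.0
ee_pos: [0.6121, -0.1706, 0.0704]
tool_rot: [3.141, -0.001, 1.959]
force: [-0.2, -1.6, -0.8]
gripper_width: 0.272
grasp_force: 41.1
```

```bash
python3 st.py
```

```text
tcp stand 0.0003 -0.2486 0.0704 end~ -0.1486 F -1.4 [-0.2 -1.6 -0.8]
```

carry_out --increments "-0.1 0.15 0 0 0 0; -0.1 0.3 0 0 0 0; -0.2 0.45 0 0 0 0; -0.2 0.45 0 0 0 0; -0.2 0.45 0 0 0 0"

```text
clock: 22.62
ee_pos: [0.6111, -0.1681, 0.071]
tool_rot: [3.141, 0.003, 1.958]
force: [0.8, -6.8, -3.0]
gripper_width: 0.275
grasp_force: 41.0
```

```bash
python3 st.py
```

```text
tcp stand 0.0003 -0.2459 0.071 end~ -0.1459 F -6.6 [ 0.8 -6.8 -3. ]
```

carry_out --increments "-0.1 0.15 0 0 0 0; -0.1 0.3 0 0 0 0; -0.2 0.45 0 0 0 0; -0.2 0.45 0 0 0 0; -0.2 0.45 0 0 0 0"

```text
clock: 23.25
ee_pos: [0.611, -0.1679, 0.0722]
tool_rot: [3.141, 0.013, 1.957]
force: [4.2, -16.6, -3.8]
gripper_width: 0.273
grasp_force: 40.8
```

```bash
python3 st.py
python3 - <<'E'
from plan import *
for n in("top","side"):
    p,d=camera(n);H=cloud(n,d).reshape(-1,3)-O
    S=np.c_[H@EX,H@EY,H[:,2]];h=S[(abs(S[:,0])<.019)&(S[:,1]<-.1)&(S[:,1]>-.2)&(S[:,2]>.045)&(S[:,2]<.1)]
    for a in np.arange(-.16,-.12,.004):
        q=h[(h[:,1]>a)&(h[:,1]<=a+.004)];print(n,a.round(3),len(q),q[:,2].max().round(3) if len(q) else "",np.ptp(q[:,0]).round(3) if len(q) else "")
    cv2.imwrite(f"pics/h_{n}.png",cv2.resize(p[190:290,230:350,::-1],None,fx=5,fy=5))
E
```

```text
tcp stand 0.0003 -0.2457 0.0722 end~ -0.1457 F -16.9 [  4.2 -16.6  -3.8]
top -0.16 11 0.073 0.024
top -0.156 13 0.075 0.021
top -0.152 13 0.071 0.024
top -0.148 12 0.073 0.022
top -0.144 12 0.076 0.03
top -0.14 19 0.073 0.033
top -0.136 13 0.074 0.027
top -0.132 7 0.068 0.015
top -0.128 9 0.083 0.034
top -0.124 7 0.086 0.037
top -0.12 7 0.084 0.009
side -0.16 11 0.071 0.02
side -0.156 18 0.072 0.021
side -0.152 17 0.076 0.028
side -0.148 32 0.074 0.03
side -0.144 13 0.072 0.028
side -0.14 5 0.073 0.014
side -0.136 33 0.082 0.035
side -0.132 61 0.084 0.038
side -0.128 15 0.083 0.032
side -0.124 22 0.085 0.036
side -0.12 11 0.084 0.037
```

The force rose to 17 N with no further motion, so the bolt is against its stop. Next I withdraw and lay the muddler down.

carry_out --increments "0.5 -1.2 0 0 0 0; 1 -2.5 0 0 0 0; 1.7 -4.2 0 0 0 0; 2.5 -6.2 0 0 0 0; 3.4 -8.3 0 0 0 0; 3.4 -8.3 0 0 0 0; 3.4 -8.3 0 0 0 0"

```text
clock: 24.22
ee_pos: [0.6417, -0.2442, 0.07]
tool_rot: [-3.142, -0.002, 1.959]
force: [-1.2, 0.7, -0.7]
gripper_width: 0.273
grasp_force: 41.2
```

```bash
python3 st.py
python3 - <<'E'
from plan import *
rows([push(-.235,.023)])
for n in("top","side"):
    p,d=camera(n);H=cloud(n,d).reshape(-1,3)-O
    S=np.c_[H@EX,H@EY,H[:,2]];h=S[(abs(S[:,0])<.019)&(S[:,1]<-.13)&(S[:,1]>-.2)&(S[:,2]>.045)&(S[:,2]<.1)]
    print(n,len(h),np.percentile(h[:,1],[0,5,10,50]).round(4))
P=cloud("top",camera("top")[1]).reshape(-1,3);p0,r0=cur();L=(P-p0)@r0.as_matrix();k=(abs(L[:,1])<.008)&(L[:,2]>-.03)&(L[:,2]<.05)
for lo in(.04,.06,.08): q=L[k&(L[:,0]>lo)&(L[:,0]<lo+.02)];print(lo,np.median(q,0).round(4))
E
```

```text
tcp stand -0.0002 -0.3279 0.07 end~ -0.2279 F 1.1 [-1.2  0.7 -0.7]
0.29 -0.65 -3.5 -0.1 -0.1 0.0;
top 50 [-0.1425 -0.1423 -0.1417 -0.1367]
side 176 [-0.1504 -0.1492 -0.1484 -0.144 ]
0.04 [ 0.0507 -0.0002  0.0014]
0.06 [0.0709 0.0001 0.0008]
0.08 [ 0.0898 -0.      0.0003]
```

carry_out --increments "0 0 -1 0 0 0; 0 0 -2 0 0 0; 0 0 -2.8 0 0 0; 0 0 -3.3 0 0 0; 0 0 -3.6 0 0 0; 0 0 -3.6 0 0 0; 0 0 -3.6 0 0 0"

```text
clock: 25.25
ee_pos: [0.6425, -0.2452, 0.0349]
tool_rot: [3.141, 0.0, 1.959]
force: [-0.1, -0.3, -1.1]
gripper_width: 0.268
grasp_force: 41.2
```

carry_out --increments "0 0 -0.1 0 0 0; 0 0 -0.15 0 0 0; 0 0 -0.15 0 0 0"

```text
clock: 25.62
ee_pos: [0.6422, -0.2451, 0.033]
tool_rot: [3.141, -0.0, 1.959]
force: [0.2, 0.2, -1.3]
gripper_width: 0.273
grasp_force: 41.2
```

carry_out --increments "0 0 -0.1 0 0 0; 0 0 -0.2 0 0 0; 0 0 -0.2 0 0 0"

```text
clock: 26.0
ee_pos: [0.6421, -0.245, 0.0308]
tool_rot: [3.141, -0.001, 1.959]
force: [0.2, -0.5, -0.6]
gripper_width: 0.273
grasp_force: 41.2
```

carry_out --increments "0 0 0 0 0 0; 0 0 0 0 0 0; 0 0 0 0 0 0; 0 0 0 0 0 0; 0 0 0 0 0 0; 0 0 0 0 0 0" --claw 0 --squeeze 20

```text
clock: 26.75
ee_pos: [0.6422, -0.2451, 0.031]
tool_rot: [3.141, -0.0, 1.959]
force: [-0.3, -0.2, -0.6]
gripper_width: 0.998
grasp_force: 0.0
```

carry_out --increments "0 0 2 0 0 0; 0 0 5 0 0 0; 0 0 10 0 0 0; 0 0 16 0 0 0; 0 -6 20 0 0 0; -4 -11 20 0 0 0; -6 -16 20 0 0 0; -6 -16 20 0 0 0"

```text
clock: 27.75
ee_pos: [0.5798, -0.4097, 0.2308]
tool_rot: [-3.141, 0.001, 1.952]
force: [0.2, 0.7, 0.0]
gripper_width: 0.999
grasp_force: 0.0
```

Run:
```python
from fit import *
p=fit("top",0);s=fit("side",0)
cv2.imwrite("pics/end.png",cv2.resize(s[130:360,190:430,::-1],None,fx=2.5,fy=2.5))
```

```text
top 774 face angle 0.029058605529641568 [1.04666488e-04 1.26219043e-01] 0.0012896440918606271
side 553 face angle -0.21731526937181656 [0.00125154 0.12579223] 0.0012771951475299638
```

View pics/end.png

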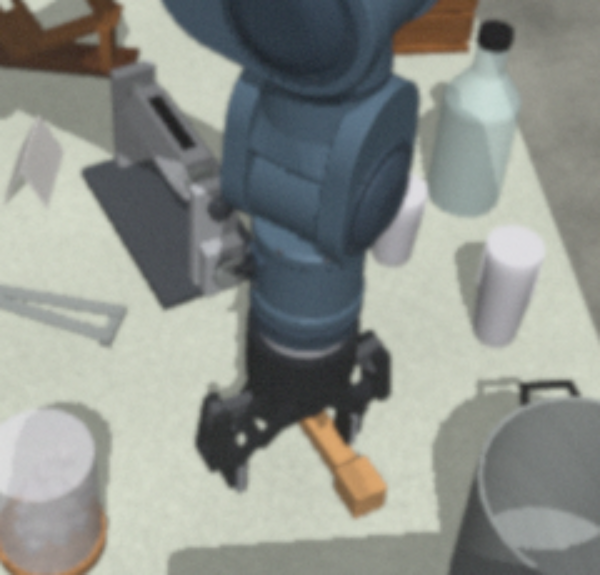

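The muddler lies on the table at (345,465), clear of the open gripper, and the slot at (172,118) faces up. The stack of cups, card, tongs and jar are where they were. I'll check the muddler's height and the bolt by depth, then hand in.

Run:
```python
from plan import *
H=cloud("top",camera("top")[1]).reshape(-1,3)-O;S=np.c_[H@EX,H@EY,H[:,2]]
m=S[(abs(S[:,0])<.009)&(S[:,1]<-.2)&(S[:,1]>-.43)&(S[:,2]>.012)&(S[:,2]<.06)];print("muddler",len(m),m.min(0).round(3),m.max(0).round(3))
h=S[(abs(S[:,0])<.019)&(S[:,1]<-.13)&(S[:,1]>-.2)&(S[:,2]>.045)&(S[:,2]<.1)];print("bolt",len(h),h[:,1].min() if len(h) else "")
if len(m) and m[:,2].max()<.045 and len(h) and h[:,1].min()>-.149: print(finish_job())
```

```text
muddler 375 [-0.009 -0.415  0.014] [ 0.009 -0.225  0.043]
bolt 51 -0.1428195437703183
the job is handed in; nothing more can be done
None
```

The job is handed in at about 28 s of the 72 s allowed, and my last camera check shows the end state met, though the judge's verdict isn't shown: the slot faces up within about 0.5°, the bolt was pushed to its stop with the muddler's handle end, and the muddler lies released on the table. One close call: during the first drum turn the wrist force reached 119 N against the 120 N limit.

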